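# Fit the wide spool adapter to the filament winder

## Robot

A 6-joint arm with a two-finger parallel gripper is mounted at the origin on the work surface. World frame = base frame: x ahead of the robot, y to its left, z up, the work surface at z = 0. Lengths are in m, angles in rad, forces in N, time in s.
With the tool pointing down it reaches from about 0.25 to 0.725 m from the base axis. Payload 4 kg.
Tool frame: the origin (TCP) lies on the centre line of the jaws, within the pads' length; the fingertips stand 19 mm ahead of it and the grasp point (between the pads) is the TCP (tips_ahead is the distance from the TCP to the fingertips, in m); z points along the fingers, y is the direction in which the jaws open and shut (so a half turn about z gives the same grasp; the last joint's range is limited). The gripper opens to 85 mm and grips with 20 to 120 N. Pads are 22 mm wide; open, the fingers measure 114 mm over their backs; the gripper's body (76 mm by 85 mm) begins 54 mm behind the grasp point. The pads swing forward as they close: fully open they stand 13 mm farther back than shut.
Start: joints at [1.135, 0.241, 0.005, 1.335, 0, 1.571], TCP at [0.211, 0.453, 0.25] pointing down, gripper open.
Joint ranges: [-2.72, 2.72], [-1.05, 1.87], [-1.09, 1.28], [-1.99, 2.15], [-1.42, 1.44], [-3.14, 3.14]. Speed limits (rad/s): [2.79, 2.79, 3.14, 3.14, 3.14, 3.14].

## Interface

Orientations are given as a 3x3 rotation matrix whose columns are the frame's x, y, z axes.
In Python, from cell import observe, get_image, finish_job, tips_ahead gives the robot as it stands. The module is installed in compiled form; this text tells all that it offers.
- The arm moves only by the shell command python3 -m creep 'ROWS' [FORCE]. ROWS is JSON, a list of rows, each an object with "xyz": the shift along the tool's x, y, z in mm, a list of three; "turn": the turn, a rotation vector about the tool's x, y, z in degrees, a list of three; "jaw": the opening, from -1 (shut) to 1 (fully open), so that 0 is half open. A call has 1 to 20 rows; each row is the pose to reach, as a shift and turn from the pose commanded when the call began, along the tool's axes at that moment; what a row does not reach only later rows make up. A row lasts 1/10 s, in which the tool goes at most 50 mm and 8.59 degrees, less where a joint would pass 70% of its speed; a pose out of reach is approached as far as the arm can. A call with a gripper value outside its range is refused whole. The fingers move at their own pace and stop on an object; FORCE is the grip in N (left out, the last holds). Time passes only in rows, so rows that repeat a pose let the fingers close. It gives the time, the measured TCP pose, the force and the opening at its end, in the units of the state.
- observe(): the state, without advancing time (a new reading comes with each control period).
- get_image(name): name is "side" or "top" or "wrist"; returns a dict with "color" (384x512x3 uint8, blue, green, red), "z_map" (384x512 float32, m along the optical axis (not along the pixel's ray), 0 where there is no reading), "K" (3x3 intrinsics, pixels), "world_from_camera" (4x4, takes a point from camera to world coordinates). Camera axes: x right, y down, z forward; pixel columns grow to the right and rows downward; lengths in m; the calibration is good to about 2 mm. A picture is of the moment at which its call begins.
- finish_job(): hands the job in, once; it reports no verdict.
The state is a dict: "t": time; "joint_positions": joint angles; "joint_vel": joint speeds; "tau": joint torques, N m; "eef_pos": TCP position; "tcp_rot": TCP orientation; "contact_force": force on the tool from outside, world axes, zero at the start; "ft_torque": the same for the moment, N m; "gripper_width": finger opening in m.
Only numpy, scipy, OpenCV 4.12 (cv2) and the standard library are available. Lean on these libraries where they do the work, as an engineer would, in place of code of your own. Each camera call takes 0.05 s, during which the arm holds its last target.

## Task

Get the filament winder ready for the next spool: turn its speed dial down to 4 (the scale has eleven marks, 0 to 10 clockwise), then lift the widest of the three spool adapters out of the rack and plug its keyed shaft into the winder's drive hub, turning it until the key slips into the keyway, and push it fully home against the ejector spring. Finish while still holding it gripped, upright and pressed home, so that a workmate can tighten the clamp screw: do not let go. Leave the other two adapters in the rack.

Things in the scene. Friction and masses are not known exactly. Their poses are not given: they have to be found in the camera images.
- dial (a joint): Speed dial on the winder's deck, rad of clockwise turn seen from above: 0 at mark 0, 0.471 (27 degrees) more per mark, mark 4 at 1.885, mark 10 and end stop at 4.712. Starts between marks 6 and 9.2; stays where left; turns with about 0.04 N m. Black skirt 44 mm wide, on it a grip bar 42 mm long, 14 mm thick, 30 tall, white line on the bar's pointing end. White ticks around, long at 0, 5 and 10.
- dial_grip (a point): Where to grip the dial: on its upright axis, 7 mm below the top of the grip bar, 107 mm above the bench. The frame turns with the dial, z up: the bar runs along x with its pointing end at -x; pinch it along y. The pointer looks to the back of the winder at mark 5, to its front left at mark 0 and its front right at mark 10.
- winder: Filament spool winder: fixed grey box 240 mm deep (x), 380 wide (y), deck 70 mm above the bench; origin on the bench under its centre, -x is its front. On the deck: round platter with the drive hub (axis at x 0, y +70 mm), speed dial (x -45, y -115), low metre counter (x +75, y -125), strand traverse 80 mm tall along the back edge (x +106, y -52 to +179).
- hub_mouth (a point): Centre of the top face, 118 mm above the bench, of the steel drive hub: collar of 48 mm diameter, 34 mm tall, on the 170 mm platter. z up, x from the axis to the keyway; this direction varies. Bore 21.5 mm in diameter; keyway 8.5 mm wide, out to 16 mm from the axis, full depth, open at the top. The gearbox holds the hub against turning (about 0.6 N m).
- ejector (a joint): Spring ejector, a plunger down in the hub's bore: 0 at rest, its top 30 mm below the hub's top face, where it meets the shaft's tip; grows in m as it is pressed down, 0.010 with the adapter home. Pushes up with 5 N at first, 10 N at home, and lifts the adapter again if it is let go.
- adapter_wide: The wide spool adapter (0.11 to 0.23 kg), the one to fit: drum of 51 mm diameter. Origin at its shaft's tip, z up along its axis, x from the axis to the key. From the tip: round shaft 20 mm in diameter, 40 mm long, first 5 mm tapered; key 6 mm wide, out to 15 mm from the axis, 14 to 40 mm above the tip; then flange of 48 mm diameter, drum to 75 mm, grip bar to 107 mm.
- wide_grip (a point): Where to grip the wide adapter: on its axis, 98 mm above the shaft's tip, 9 mm below the top of its grip bar; adapter's axes. The bar, 14 mm thick, 48 mm long, stands 32 mm tall on the drum, along x, its pointed end and a black line on top lying over the key (+x). Pinch it from above along y. In the rack the adapter hangs by its flange, tip 10 mm above the bench.
- wide_shoulder (a point): Centre of the underside of the wide adapter's flange, 40 mm above the shaft's tip; adapter's axes. Home: this face lies on the hub's top face (hub_mouth) with the key in the keyway.
- adapter_mid: Spool adapter with a drum of 38 mm diameter, otherwise of the same shape; stays in the rack. Origin at its shaft's tip.
- adapter_slim: Spool adapter with a drum of 26 mm diameter, otherwise of the same shape; stays in the rack. Origin at its shaft's tip.
- rack: Fixed printed rack 270 mm long (x), 68 wide (y), 50 high, with three round holes 32 mm in diameter, 43 deep, in a row along x, 85 mm apart, the middle one at its centre. Origin on the bench under its centre. Which adapter stands in which hole varies; their grip bars lie roughly along the row, within 0.5 rad.
There are look-alikes about, which are no part of the job. What is shaped like the adapter_mid but green is not meant.

How it is judged:
By the outcome, as a careful person would: the job done as asked, in the order asked, and still so for the second after the job is handed in, while the arm keeps its last pose, push and grip.
It also fails if it takes over 64 s, if anything falls off the work surface, if the arm or the gripper's body presses on something with over 40 N, if the wrist force passes 120 N, or if a joint passes its speed limit or range.

## Working session

There is one attempt and no reset: what is moved stays moved. The work goes in short steps, Python scripts to look and compute and a shell command to move; the robot and the scene stay as the last step left them, time stands still between calls to the robot, and variables do not carry over. Pictures are saved under pics/ and viewed, and the job is handed in when it is done.

```bash
mkdir -p pics
python3 - <<'E'
from cell import *
import cv2,numpy as np
s=observe()
for k,v in s.items(): print(k,np.round(v,4).tolist())
print(tips_ahead)
for n in("side","top","wrist"):
    g=get_image(n); np.savez("pics/a_%s.npz"%n,**g); cv2.imwrite("pics/a_%s.png"%n,g["color"]); print(n,g["K"].tolist(),np.round(g["world_from_camera"],3).tolist())
E
```

```text
t 0.0
joint_positions [1.135, 0.2414, 0.0037, 1.3352, -0.0, 1.5708]
joint_vel [-0.0011, -0.0002, -0.0, -0.0016, 0.0003, -0.0007]
tau [-0.0013, -37.2315, 25.2409, 0.0171, -0.0003, 0.0]
eef_pos [0.2108, 0.4527, 0.2494]
tcp_rot [[-0.9065, 0.4222, -0.0009], [0.4222, 0.9065, -0.0019], [-0.0, -0.0021, -1.0]]
contact_force [-0.9109, 0.828, -0.7488]
ft_torque [0.0051, -0.0001, 0.0111]
gripper_width 0.0853
0.019
side [[432.57067602290795, 0.0, 255.32347344645984], [0.0, 432.57067602290795, 191.48621847281086], [0.0, 0.0, 1.0]] [[-0.996, -0.064, 0.063, 0.444], [-0.089, 0.736, -0.671, 0.673], [-0.003, -0.674, -0.739, 0.881], [0.0, 0.0, 0.0, 1.0]]
top [[368.87563559975234, 0.0, 259.28083838670966], [0.0, 368.87563559975234, 190.52681252418398], [0.0, 0.0, 1.0]] [[-0.006, -0.997, 0.077, 0.452], [-1.0, 0.005, -0.014, -0.051], [0.014, -0.077, -0.997, 0.878], [0.0, 0.0, 0.0, 1.0]]
wrist [[268.2852075461947, 0.0, 254.0893605970037], [0.0, 268.2852075461947, 187.16071975553842], [0.0, 0.0, 1.0]] [[0.423, 0.865, 0.27, 0.141], [0.906, -0.402, -0.129, 0.485], [-0.003, 0.299, -0.954, 0.372], [0.0, 0.0, 0.0, 1.0]]
```

View pics/a_top.png

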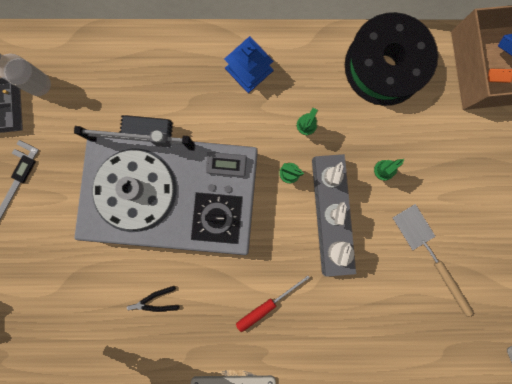

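View pics/a_side.png

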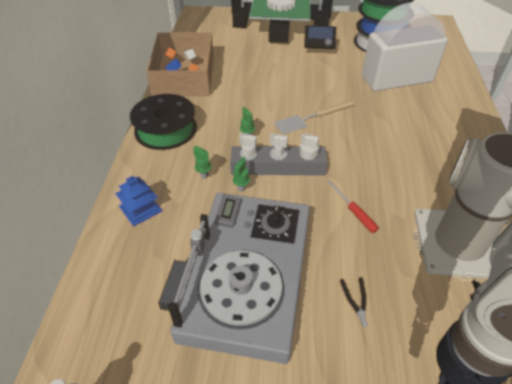

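View pics/a_wrist.png

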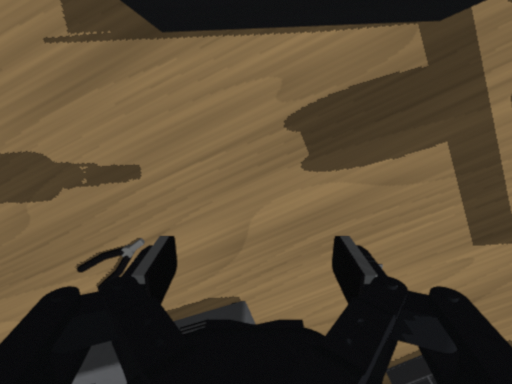

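Top view: winder at about (168,190), dial at (217,217), hub at (130,188). The rack is at (335,215), with white adapters at (334,175), (337,213) and (341,254). Green look-alikes are at (307,123), (290,172) and (387,170). I'll enlarge these.

Run:
```python
import cv2,numpy as np
t=cv2.imread("pics/a_top.png")
c=lambda y0,y1,x0,x1,f:cv2.resize(t[y0:y1,x0:x1],None,fx=f,fy=f,interpolation=cv2.INTER_CUBIC)
cv2.imwrite("pics/b_rack.png",c(145,285,300,410,4)[:600])
cv2.imwrite("pics/b_dial.png",np.hstack([c(185,250,185,250,6),c(155,220,98,163,6)]))
```

```text
(no output)
```

View pics/b_rack.png

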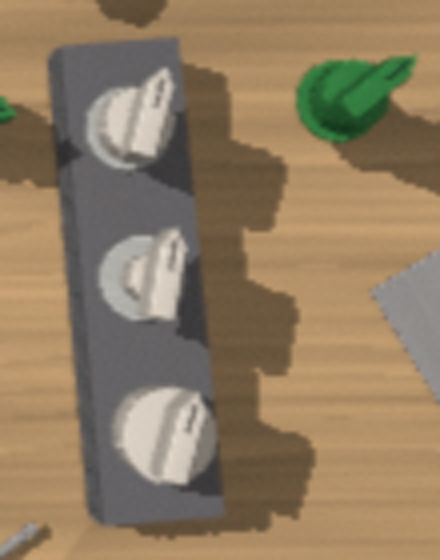

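View pics/b_dial.png

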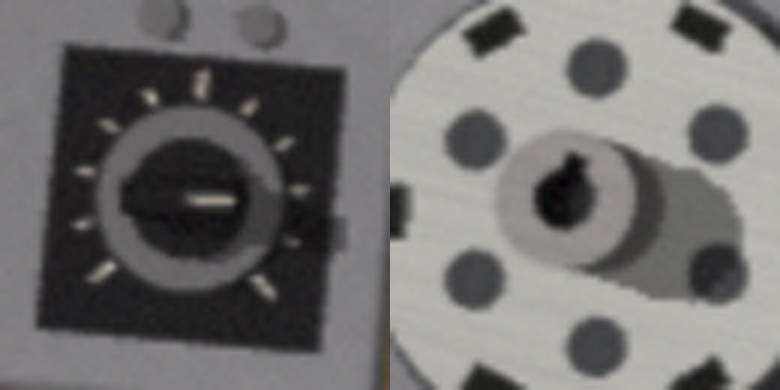

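Candidates are the three white adapters in the rack. (337,213) has a drum hardly wider than its bar, so it is the slim one. (334,175) is the mid one. (341,254) has the broadest drum, covering its flange, so it is the wide one. The green ones are not meant. The dial pointer is near mark 8, and the keyway points to about image up. Now I'll measure.

```bash
cat > h.py <<'E'
import cv2,numpy as np
from scipy.optimize import least_squares
def ray(g,uv,z):
    K=g["K"];T=g["world_from_camera"]
    uv=np.atleast_2d(uv).astype(float)
    d=np.c_[(uv[:,0]-K[0,2])/K[0,0],(uv[:,1]-K[1,2])/K[1,1],np.ones(len(uv))]@T[:3,:3].T
    o=T[:3,3]; return o+d*((z-o[2])/d[:,2])[:,None]
def proj(g,P):
    T=np.linalg.inv(g["world_from_camera"]);p=np.atleast_2d(P)@T[:3,:3].T+T[:3,3]
    return np.c_[p[:,0]/p[:,2]*g["K"][0,0]+g["K"][0,2],p[:,1]/p[:,2]*g["K"][1,1]+g["K"][1,2]]
def cloud(g):
    h,w=g["z_map"].shape;u,v=np.meshgrid(np.arange(w),np.arange(h));z=g["z_map"];K=g["K"]
    P=np.stack([(u-K[0,2])/K[0,0]*z,(v-K[1,2])/K[1,1]*z,z],-1)
    T=g["world_from_camera"];P=P@T[:3,:3].T+T[:3,3];P[z==0]=np.nan;return P
def circ(p):
    A=np.c_[2*p,np.ones(len(p))];s=np.linalg.lstsq(A,(p**2).sum(1),rcond=None)[0]
    return s[:2],np.sqrt(s[2]+s[:2]@s[:2])
E
python3 - <<'E'
from h import *
g=dict(np.load("pics/a_top.npz"));P=cloud(g)
# depth sanity
for n,(u,v) in dict(bench=(60,320),deck=(110,235),hub=(127,195),platter=(160,210),rack=(325,235),drum=(333,252),bar=(347,252),barmid=(343,220),bartop3=(339,173)).items(): print(n,(u,v),np.round(P[v,u],4))
# components by height in rack region
u0,v0=300,145
for name,(a,b,c,d) in dict(rack=(300,410,145,285),hub=(100,165,155,222)).items():
    S=P[c:d,a:b]
    for lo,hi in ((.040,.056),(.078,.092),(.105,.125)):
        m=((S[...,2]>lo)&(S[...,2]<hi)).astype(np.uint8)
        n,l,st,ce=cv2.connectedComponentsWithStats(m)
        for i in range(1,n):
            if st[i,4]>15:
                q=S[l==i]; print(name,lo,st[i,4],"c",np.round(q.mean(0),4),"rect",np.round(cv2.minAreaRect((q[:,:2]*1000).astype(np.float32)),1) if 0 else cv2.minAreaRect((q[:,:2]*1000).astype(np.float32)))
E
```

```text
bench (60, 320) [ 0.2223  0.3987 -0.0005]
deck (110, 235) [0.4195 0.2613 0.0705]
hub (127, 195) [0.5029 0.21   0.1187]
platter (160, 210) [0.4726 0.1505 0.0854]
rack (325, 235) [ 0.4156 -0.209   0.0507]
drum (333, 252) [ 0.3809 -0.2191  0.0842]
bar (347, 252) [ 0.3836 -0.2411  0.1163]
barmid (343, 220) [ 0.4491 -0.2346  0.1156]
bartop3 (339, 173) [ 0.5463 -0.2273  0.1206]
rack 0.04 2565 c [ 0.4653 -0.2288  0.0506] rect ((462.0888977050781, -232.64662170410156), (270.5620422363281, 68.93540954589844), 4.110494136810303)
rack 0.04 111 c [ 0.5589 -0.3378  0.0464] rect ((560.279052734375, -343.1427001953125), (46.92003631591797, 34.081912994384766), 22.764537811279297)
rack 0.078 25 c [ 0.5575 -0.3361  0.0848] rect ((562.1922607421875, -339.1558532714844), (11.261453628540039, 33.47386932373047), 62.174476623535156)
rack 0.078 83 c [ 0.5487 -0.2146  0.0852] rect ((548.9661254882812, -213.8153076171875), (12.080818176269531, 34.425193786621094), 73.1376953125)
rack 0.078 23 c [ 0.5423 -0.2407  0.0853] rect ((543.03759765625, -241.3240966796875), (5.235864639282227, 23.80906105041504), 72.
[... 800 characters left out ...]
 0.1164] rect ((463.501953125, -232.09030151367188), (14.162023544311523, 46.85063934326172), 78.66783905029297)
rack 0.105 173 c [ 0.3786 -0.2372  0.1161] rect ((379.641845703125, -238.66128540039062), (14.359394073486328, 46.51092529296875), 72.60456848144531)
hub 0.078 3618 c [0.5193 0.21   0.0845] rect ((520.785888671875, 211.92861938476562), (143.77381896972656, 140.0272979736328), 0.36120739579200745)
hub 0.078 38 c [0.5197 0.2172 0.0874] rect ((519.7711791992188, 217.23133850097656), (14.44084644317627, 12.732195854187012), 21.753026962280273)
hub 0.105 403 c [0.5174 0.2093 0.1171] rect ((517.4802856445312, 209.8489990234375), (45.62527084350586, 47.0377197265625), 0.8903113603591919)
```

```bash
python3 - <<'E'
from h import *
g=dict(np.load("pics/a_top.npz"));P=cloud(g);im=g["color"];gr=cv2.cvtColor(im,cv2.COLOR_BGR2GRAY)
# winder deck
S=P[...,:];m=((P[...,2]>.064)&(P[...,2]<.076)).astype(np.uint8);m[:, :70]=0;m[:,262:]=0
q=P[m>0];q=q[(q[:,0]<.64)]
r=cv2.minAreaRect((q[:,:2]*1000).astype(np.float32));print("deck",r)
# ticks
sub=(slice(188,248),slice(188,248))
w=((gr[sub]>120)).astype(np.uint8)
n,l,st,ce=cv2.connectedComponentsWithStats(w)
for i in range(1,n):
    if st[i,4]>=1: 
        yy,xx=np.nonzero(l==i);wt=gr[sub][yy,xx].astype(float)
        c=(188+xx.mean(),188+yy.mean());p=ray(g,c,.07)[0];print("tick",st[i,4],np.round(c,1),np.round(p[:2],4))
D=P[188:248,188:248]
m=(D[...,2]>.095)
q=D[m];print("bar",m.sum(),q.mean(0),cv2.minAreaRect((q[:,:2]*1000).astype(np.float32)))
# hub
H=P[155:222,98:163];hm=((H[...,2]>.112)).astype(np.uint8)
cs,_=cv2.findContours(hm,cv2.RETR_EXTERNAL,cv2.CHAIN_APPROX_NONE);c=max(cs,key=cv2.contourArea)[:,0]+[98,155]
p=ray(g,c,.118)[:,:2];print("hub outer",circ(p))
dk=(gr[155:222,98:163]<70).astype(np.uint8)
n,l,st,ce=cv2.connectedComponentsWithStats(dk)
for i in range(1,n):
    if st[i,4]>20: print(st[i],np.round(ray(g,ce[i]+[98,155],.118)[0],4))
E
python3 - <<'E'
import cv2
t=cv2.imread("pics/a_top.png")
cv2.imwrite("pics/c.png",cv2.resize(t[172:204,112:144],None,fx=16,fy=16,interpolation=cv2.INTER_NEAREST))
E
```

```text
deck ((511.368408203125, 140.64202880859375), (378.89483642578125, 239.889892578125), 84.61270904541016)
tick 998 [219.4 220.5] [0.4495 0.025 ]
tick 50 [220.1 190.8] [0.5144 0.0237]
tick 2 [218.  199.5] [0.4953 0.0281]
tick 1 [210. 201.] [0.4921 0.0456]
tick 1 [226. 203.] [0.4875 0.0106]
tick 1 [199. 213.] [0.466  0.0695]
tick 7 [220. 218.] [0.4548 0.0237]
tick 1 [198. 222.] [0.4464 0.0715]
tick 4 [202.  229.5] [0.4301 0.0627]
tick 1 [228. 231.] [0.4265 0.0062]
tick 1 [229. 233.] [0.4222 0.004 ]
bar 139 [0.45566136 0.02994341 0.11359952] ((455.75518798828125, 30.49258041381836), (41.32152557373047, 13.546564102172852), 84.91805267333984)
hub outer (array([0.51780501, 0.21009418]), np.float64(0.023472635964133987))
[48  1  8  7 34] [0.577  0.1658 0.118 ]
[13  2  8  7 35] [0.5758 0.2374 0.118 ]
[31  8  7  7 30] [0.5641 0.202  0.118 ]
[51 19  7  7 35] [0.5398 0.1598 0.118 ]
[11 20  7  7 33] [0.5385 0.2424 0.118 ]
[24 26 10 12 85] [0.5194 0.2114 0.118 ]
[34 26 11 19 67] [0.5114 0.1859 0.118 ]
[50 41  8  8 56] [0.4934 0.1599 0.118 ]
[11 43  6  7 29] [0.4906 0.2416 0.118 ]
[31 54  7  7 33] [0.4671 0.1995 0.118 ]
[12 61 10  6 34] [0.4536 0.235  0.118 ]
[47 60  9  7 35] [0.4544 0.1642 0.118 ]
[59 61  6  6 21] [0.4527 0.1413 0.118 ]
```

View pics/c.png

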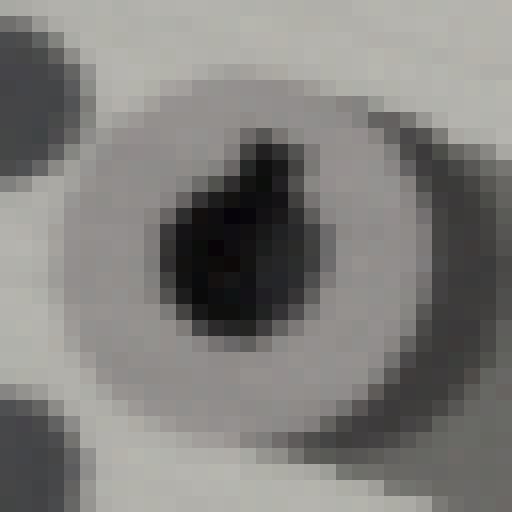

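```bash
cat >> h.py <<'E'
def go(target,yang):
    """tool-frame shift (mm) and turn (deg) to bring TCP to target, tool y at yang deg (mod 180), z straight down"""
    from cell import observe
    from scipy.spatial.transform import Rotation as R
    s=observe();R0=np.array(s["tcp_rot"]);d=R0.T@(np.array(target)-s["eef_pos"])*1000
    best=None
    for a in (yang,yang+180):
        a=np.radians(a);y=np.array([np.cos(a),np.sin(a),0]);z=np.array([0,0,-1.]);x=np.cross(y,z)
        v=R.from_matrix(R0.T@np.c_[x,y,z]).as_rotvec(degrees=True)
        if best is None or np.linalg.norm(v)<np.linalg.norm(best): best=v
    yc=np.degrees(np.arctan2(R0[1,1],R0[0,1]))
    print("t",round(s["t"],2),"pos",np.round(s["eef_pos"],4),"yang",round(yc,2),"q6",round(np.degrees(s["joint_positions"][5]),1),"F",np.round(s["contact_force"],1),"M",np.round(s["ft_torque"],2),"w",round(s["gripper_width"],4))
    print("xyz",np.round(d,1),"turn",np.round(best,2))
E
python3 -c "
from h import *
go((.4558,.0304,.19),-5.1)"
```

```text
t 0.15 pos [0.2109 0.4529 0.2496] yang 65.03 q6 90.0 F [-0.5 -0.   0. ] M [-0.02 -0.04  0.03] w 0.0855
xyz [-400.4 -279.5   60.1] turn [-8.000e-02  6.000e-02  7.013e+01]
```

```bash
python3 -m creep '[{"xyz":[-200,-140,0],"turn":[0,0,35],"jaw":0},{"xyz":[-200,-140,0],"turn":[0,0,35],"jaw":0},{"xyz":[-200,-140,0],"turn":[0,0,35],"jaw":0},{"xyz":[-200,-140,0],"turn":[0,0,35],"jaw":0},{"xyz":[-400,-279.5,60],"turn":[0,0,70.1],"jaw":0},{"xyz":[-400,-279.5,60],"turn":[0,0,70.1],"jaw":0},{"xyz":[-400,-279.5,60],"turn":[0,0,70.1],"jaw":0},{"xyz":[-400,-279.5,60],"turn":[0,0,70.1],"jaw":0},{"xyz":[-400,-279.5,60],"turn":[0,0,70.1],"jaw":0},{"xyz":[-400,-279.5,60],"turn":[0,0,70.1],"jaw":0},{"xyz":[-400,-279.5,60],"turn":[0,0,70.1],"jaw":0},{"xyz":[-400,-279.5,60],"turn":[0,0,70.1],"jaw":0},{"xyz":[-400,-279.5,60],"turn":[0,0,70.1],"jaw":0}]' 40
python3 - <<'E'
from h import *
from cell import *
go((.4558,.0304,.107),-5.1)
g=get_image("wrist");np.savez("pics/d_wrist.npz",**g);cv2.imwrite("pics/d_wrist.png",g["color"])
E
```

```text
t: 1.45
eef_pos: [0.4551, 0.0316, 0.1902]
tcp_rot: [[0.088, 0.996, -0.001], [0.996, -0.088, 0.0], [0.0, -0.001, -1.0]]
contact_force: [-0.3, 0.6, -0.2]
gripper_width: 0.0428
t 1.45 pos [0.4551 0.0316 0.1902] yang -5.03 q6 99.0 F [-0.3  0.6 -0.2] M [ 0.04 -0.03 -0.01] w 0.0428
xyz [-1.2  0.8 83.2] turn [-0.05 -0.01  0.07]
```

View pics/d_wrist.png

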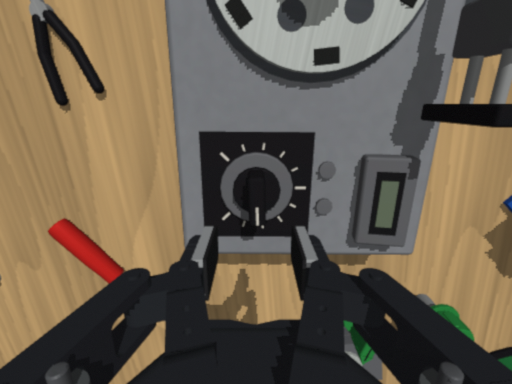

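The wrist view shows the dial bar at (257,200), in line with the jaw centre at column 256, and the white line pointing away from the winder. Next: descend and grip.

```bash
python3 -m creep '[{"xyz":[-1.2,0.7,40],"turn":[0,0,0],"jaw":0},{"xyz":[-1.2,0.7,70],"turn":[0,0,0],"jaw":0},{"xyz":[-1.2,0.7,83],"turn":[0,0,0],"jaw":0},{"xyz":[-1.2,0.7,83],"turn":[0,0,0],"jaw":-1},{"xyz":[-1.2,0.7,83],"turn":[0,0,0],"jaw":-1},{"xyz":[-1.2,0.7,83],"turn":[0,0,0],"jaw":-1},{"xyz":[-1.2,0.7,83],"turn":[0,0,0],"jaw":-1}]' 40
python3 -c "
from h import *
go((.4558,.0304,.107),-5.1)"
```

```text
t: 2.2
eef_pos: [0.4568, 0.0308, 0.1081]
tcp_rot: [[0.087, 0.996, 0.002], [0.996, -0.087, 0.002], [0.002, 0.001, -1.0]]
contact_force: [1.1, 2.9, -1.9]
gripper_width: 0.0135
t 2.2 pos [0.4568 0.0308 0.1081] yang -5.0 q6 98.8 F [ 1.1  2.9 -1.9] M [0.7  0.   0.03] w 0.0135
xyz [-0.5 -1.   1.1] turn [ 0.08 -0.11  0.1 ]
```

```bash
python3 -m creep '[{"xyz":[0,0,0],"turn":[0,0,-7],"jaw":-1},{"xyz":[0,0,0],"turn":[0,0,-15],"jaw":-1},{"xyz":[0,0,0],"turn":[0,0,-23],"jaw":-1},{"xyz":[0,0,0],"turn":[0,0,-31],"jaw":-1},{"xyz":[0,0,0],"turn":[0,0,-39],"jaw":-1},{"xyz":[0,0,0],"turn":[0,0,-47],"jaw":-1},{"xyz":[0,0,0],"turn":[0,0,-55],"jaw":-1},{"xyz":[0,0,0],"turn":[0,0,-63],"jaw":-1},{"xyz":[0,0,0],"turn":[0,0,-71],"jaw":-1},{"xyz":[0,0,0],"turn":[0,0,-79],"jaw":-1},{"xyz":[0,0,0],"turn":[0,0,-87],"jaw":-1},{"xyz":[0,0,0],"turn":[0,0,-95],"jaw":-1},{"xyz":[0,0,0],"turn":[0,0,-103],"jaw":-1},{"xyz":[0,0,0],"turn":[0,0,-110],"jaw":-1},{"xyz":[0,0,0],"turn":[0,0,-116.5],"jaw":-1},{"xyz":[0,0,0],"turn":[0,0,-116.5],"jaw":-1},{"xyz":[0,0,0],"turn":[0,0,-116.5],"jaw":-1}]'
python3 -c "
from h import *
go((.4558,.0304,.107),111.6)"
```

```text
t: 3.9
eef_pos: [0.4578, 0.032, 0.1081]
tcp_rot: [[-0.93, -0.367, 0.003], [-0.367, 0.93, 0.005], [-0.005, 0.004, -1.0]]
contact_force: [1.9, 7.2, -4.5]
gripper_width: 0.0132
t 3.9 pos [0.4578 0.032  0.1081] yang 111.53 q6 -17.7 F [ 1.9  7.2 -4.5] M [ 1.52 -0.57  0.08] w 0.0132
xyz [ 2.5 -0.8  1.1] turn [ 0.21  0.29 -0.07]
```

Turned. I'll open, rise and check the dial in the top and wrist views.

```bash
python3 -m creep '[{"xyz":[0,0,0],"turn":[0,0,0],"jaw":-0.2},{"xyz":[0,0,0],"turn":[0,0,0],"jaw":0},{"xyz":[0,0,0],"turn":[0,0,0],"jaw":0},{"xyz":[0,0,-40],"turn":[0,0,0],"jaw":0},{"xyz":[0,0,-80],"turn":[0,0,0],"jaw":0},{"xyz":[250,-50,-90],"turn":[0,0,0],"jaw":0},{"xyz":[250,-50,-90],"turn":[0,0,0],"jaw":0},{"xyz":[150,250,-90],"turn":[0,0,0],"jaw":0},{"xyz":[150,250,-90],"turn":[0,0,0],"jaw":0}]'
python3 - <<'E'
from h import *
from cell import *
go((.3796,-.2387,.2),72.6)
for n in("top","wrist"):
  g=get_image(n);np.savez("pics/e_%s.npz"%n,**g);cv2.imwrite("pics/e_%s.png"%n,g["color"])
  if n=="top": cv2.imwrite("pics/e_dial.png",cv2.resize(g["color"][185:250,185:250],None,fx=8,fy=8,interpolation=cv2.INTER_CUBIC))
g=dict(np.load("pics/e_top.npz"));P=cloud(g)
D=P[188:248,188:248]
m=(D[...,2]>.095)&(D[...,2]<.125)
q=D[m];print("bar",m.sum(),q.mean(0),cv2.minAreaRect((q[:,:2]*1000).astype(np.float32)))
E
```

```text
t: 4.8
eef_pos: [0.3183, 0.0576, 0.194]
tcp_rot: [[-0.935, -0.353, 0.002], [-0.353, 0.935, 0.0], [-0.002, -0.0, -1.0]]
contact_force: [1.1, 1.2, -0.0]
gripper_width: 0.0425
t 4.8 pos [0.3183 0.0576 0.194 ] yang 110.7 q6 -10.4 F [ 1.1  1.2 -0. ] M [ 0.09 -0.02 -0.03] w 0.0425
xyz [  47.3 -298.9   -5.9] turn [2.00e-02 1.20e-01 3.81e+01]
bar 147 [0.45602273 0.03018926 0.11307949] ((455.79388427734375, 30.87668228149414), (41.55854034423828, 14.028260231018066), 21.725269317626953)
```

View pics/e_top.png

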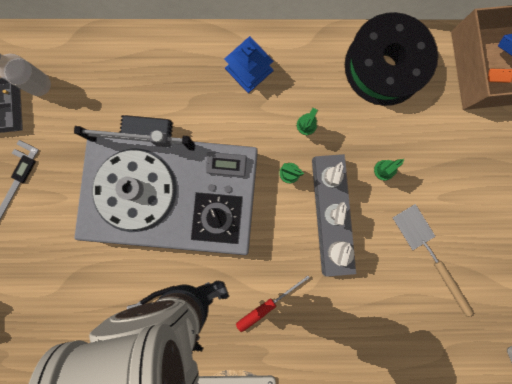

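View pics/e_dial.png

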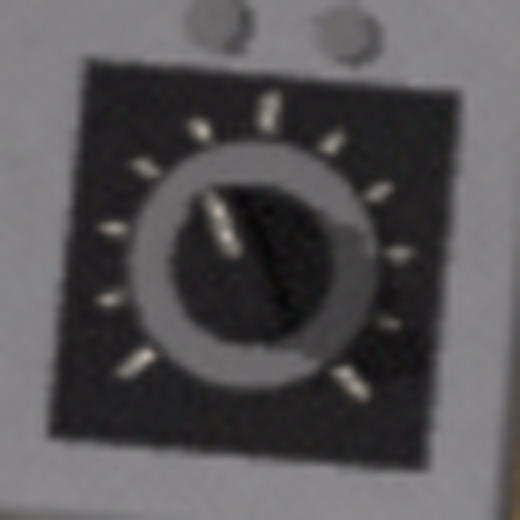

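View pics/e_wrist.png

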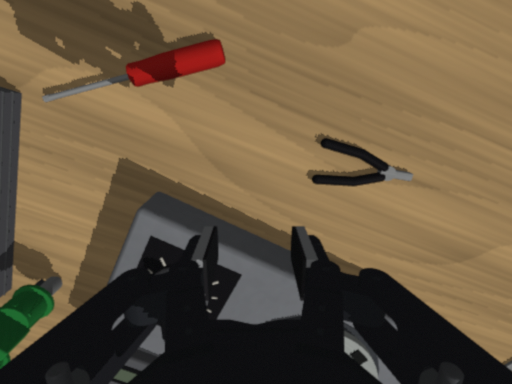

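The top view shows the dial's white line at the mark-4 tick: bar at 21.7° against the target of 21.6°. Next, move above the wide adapter.

```bash
python3 -m creep '[{"xyz":[47,-299,-6],"turn":[0,0,38.1],"jaw":0},{"xyz":[47,-299,-6],"turn":[0,0,38.1],"jaw":0},{"xyz":[47,-299,-6],"turn":[0,0,38.1],"jaw":0},{"xyz":[47,-299,-6],"turn":[0,0,38.1],"jaw":0},{"xyz":[47,-299,-6],"turn":[0,0,38.1],"jaw":0},{"xyz":[47,-299,-6],"turn":[0,0,38.1],"jaw":0},{"xyz":[47,-299,-6],"turn":[0,0,38.1],"jaw":0},{"xyz":[47,-299,-6],"turn":[0,0,38.1],"jaw":0},{"xyz":[47,-299,-6],"turn":[0,0,38.1],"jaw":0}]'
python3 - <<'E'
from h import *
from cell import *
go((.378,-.2387,.108),72.6)
g=get_image("wrist");np.savez("pics/f_wrist.npz",**g);cv2.imwrite("pics/f_wrist.png",g["color"])
print(np.round(proj(g,[[.3796,-.2387,.117],[.3796+.024*np.cos(np.radians(-17.4)),-.2387+.024*np.sin(np.radians(-17.4)),.117]]),1))
# depth-based bar centre in wrist
P=cloud(g);m=((P[...,2]>.108)&(P[...,2]<.126)&(abs(P[...,0]-.38)<.045)&(abs(P[...,1]+.239)<.04)).astype(np.uint8)
n,l,st,ce=cv2.connectedComponentsWithStats(m)
for i in range(1,n):
  if st[i,4]>60: q=P[l==i];print(st[i],np.round(q.mean(0),4),cv2.minAreaRect((q[:,:2]*1000).astype(np.float32)))
E
```

```text
t: 5.8
eef_pos: [0.3835, -0.2345, 0.1992]
tcp_rot: [[-0.958, 0.287, -0.001], [0.287, 0.958, 0.001], [0.001, 0.0, -1.0]]
contact_force: [-0.0, -0.8, -0.1]
gripper_width: 0.0426
t 5.8 pos [ 0.3835 -0.2345  0.1992] yang 73.34 q6 -14.8 F [-0.  -0.8 -0.1] M [ 0.03 -0.07  0.02] w 0.0426
xyz [ 4.  -5.6 91.2] turn [ 0.03 -0.08  0.74]
[[248.2 199.2]
 [248.  226.2]]
[241 169  17  58 878] [ 0.3769 -0.2372  0.1154] ((380.1007385253906, -238.35169982910156), (13.387595176696777, 47.540977478027344), 73.41835021972656)
```

View pics/f_wrist.png

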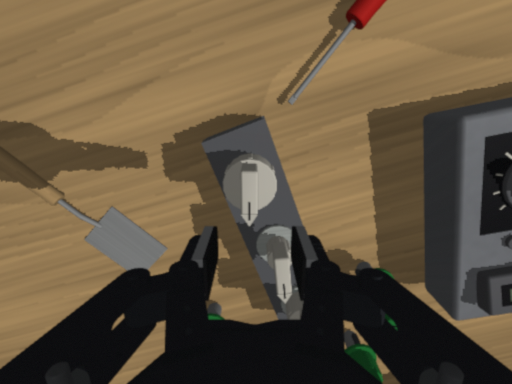

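Run:
```python
from h import *
for f in("f_wrist","a_top"):
    g=dict(np.load(f"pics/{f}.npz"));P=cloud(g)
    m=((P[...,2]>.08)&(P[...,2]<.09)&(np.hypot(P[...,0]-.379,P[...,1]+.2387)<.04))
    q=P[m][:,:2]
    # outer hull points beyond 20mm of centre estimate, on both flanks
    h=cv2.convexHull((q*1000).astype(np.float32))[:,0]
    def res(p): return np.hypot(h[:,0]-p[0],h[:,1]-p[1])-p[2]
    r=least_squares(res,[379,-238,25],loss="soft_l1",f_scale=.5);print(f,m.sum(),r.x)
    r=cv2.minEnclosingCircle(h);print(r)
```

```text
f_wrist 1444 [ 378.51815999 -237.49344289   25.12184756]
((378.2752685546875, -237.52146911621094), 25.81732749938965)
a_top 249 [ 377.76893726 -237.93698756   24.96284819]
((377.911865234375, -237.93321228027344), 26.16599464416504)
```

```bash
python3 -c "
from h import *
go((.378,-.238,.108),73)"
python3 -m creep '[{"xyz":[4.2,-5,40],"turn":[0,0,0.4],"jaw":0},{"xyz":[4.2,-5,70],"turn":[0,0,0.4],"jaw":0},{"xyz":[4.2,-5,85],"turn":[0,0,0.4],"jaw":0},{"xyz":[4.2,-5,91],"turn":[0,0,0.4],"jaw":0},{"xyz":[4.2,-5,91],"turn":[0,0,0.4],"jaw":0},{"xyz":[4.2,-5,91],"turn":[0,0,0.4],"jaw":-1},{"xyz":[4.2,-5,91],"turn":[0,0,0.4],"jaw":-1},{"xyz":[4.2,-5,91],"turn":[0,0,0.4],"jaw":-1},{"xyz":[4.2,-5,91],"turn":[0,0,0.4],"jaw":-1}]' 50
python3 -c "
from h import *
go((.378,-.238,.108),73)"
```

```text
t 5.85 pos [ 0.3837 -0.2342  0.1994] yang 73.4 q6 -14.8 F [-0.6  1.1 -0.5] M [-0.01  0.01  0.  ] w 0.0427
xyz [ 4.2 -5.3 91.4] turn [ 0.02 -0.06  0.4 ]
t: 6.75
eef_pos: [0.3797, -0.2391, 0.1096]
tcp_rot: [[-0.956, 0.293, 0.002], [0.293, 0.956, -0.001], [-0.003, 0.0, -1.0]]
contact_force: [0.0, 1.8, 6.0]
gripper_width: 0.0132
t 6.75 pos [ 0.3797 -0.2391  0.1096] yang 72.94 q6 -15.2 F [0.  1.8 6. ] M [ 0.35 -0.07  0.06] w 0.0132
xyz [2.  0.6 1.6] turn [ 0.01  0.15 -0.06]
```

```bash
python3 -m creep '[{"xyz":[0,0,0],"turn":[0,0,0],"jaw":-1},{"xyz":[0,0,-15],"turn":[0,0,0],"jaw":-1},{"xyz":[0,0,-35],"turn":[0,0,0],"jaw":-1},{"xyz":[0,0,-65],"turn":[0,0,0],"jaw":-1},{"xyz":[0,0,-100],"turn":[0,0,0],"jaw":-1},{"xyz":[0,0,-130],"turn":[0,0,0],"jaw":-1},{"xyz":[0,0,-140],"turn":[0,0,0],"jaw":-1},{"xyz":[0,0,-140],"turn":[0,0,0],"jaw":-1}]' 80
python3 - <<'E'
from h import *
from cell import *
go((.518,.2102,.25),81)
for n in("top","wrist","side"):
  g=get_image(n);np.savez("pics/g_%s.npz"%n,**g);cv2.imwrite("pics/g_%s.png"%n,g["color"])
E
```

```text
t: 7.55
eef_pos: [0.3793, -0.2394, 0.2493]
tcp_rot: [[-0.956, 0.294, 0.002], [0.294, 0.956, -0.002], [-0.003, -0.001, -1.0]]
contact_force: [-0.6, -0.6, -1.5]
gripper_width: 0.0131
t 7.55 pos [ 0.3793 -0.2394  0.2493] yang 72.92 q6 -15.2 F [-0.6 -0.6 -1.5] M [-0.08 -0.03 -0.05] w 0.0131
xyz [ -0.5 470.5  -1.1] turn [-0.07  0.15 -8.08]
```

View pics/g_wrist.png

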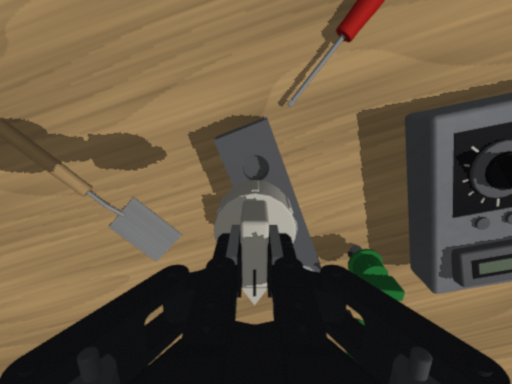

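View pics/g_side.png

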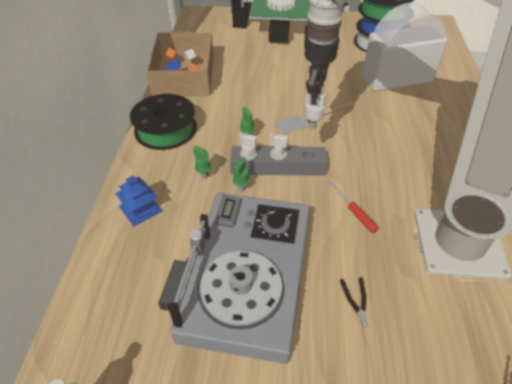

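View pics/g_top.png

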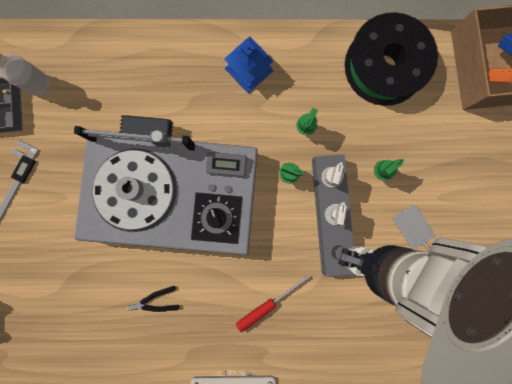

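Gripped and lifted clear: the wrist view shows the adapter in the jaws at (255,250) with an empty hole at (256,167). I'll measure the adapter's axis relative to the TCP.

```bash
python3 -m creep '[{"xyz":[0,0,0],"turn":[0,0,0],"jaw":-1},{"xyz":[0,0,0],"turn":[0,0,0],"jaw":-1}]'
python3 - <<'E'
from h import *
go((.518,.2102,.25),81)
tcp=np.array([.3793,-.2394,.2493])
for f in("g_wrist","g_top","g_side"):
    g=dict(np.load(f"pics/{f}.npz"));P=cloud(g);c=g["color"].astype(int)
    near=(np.hypot(P[...,0]-tcp[0],P[...,1]-tcp[1])<.045)&(c.min(-1)>90)
    for lo,hi,R in ((.19,.222,25.5),(.157,.185,10)):
        m=near&(P[...,2]>lo)&(P[...,2]<hi)
        q=P[m]*1000
        if len(q)<15: continue
        res=lambda p:np.hypot(q[:,0]-p[0]-p[2]*(q[:,2]-200),q[:,1]-p[1]-p[3]*(q[:,2]-200))-R
        r=least_squares(res,[379,-239,0,0],loss="soft_l1",f_scale=.7)
        r2=least_squares(lambda p:res([p[0],p[1],0,0]),[379,-239],loss="soft_l1",f_scale=.7)
        print(f,lo,len(q),np.round(r.x,3),np.round(r2.x,2), "rms",np.sqrt(np.mean(r2.fun**2)).round(2),"q z",q[:,2].min().round(1),q[:,2].max().round(1))
E
```

```text
t: 7.9
eef_pos: [0.3782, -0.2385, 0.2471]
tcp_rot: [[-0.956, 0.293, -0.002], [0.293, 0.956, 0.001], [0.003, 0.001, -1.0]]
contact_force: [0.5, 0.5, -0.9]
gripper_width: 0.0128
t 7.9 pos [ 0.3782 -0.2385  0.2471] yang 72.93 q6 -15.2 F [ 0.5  0.5 -0.9] M [-0.04 -0.03 -0.06] w 0.0128
xyz [ -2.  470.   -2.6] turn [ 0.05 -0.15 -8.07]
g_wrist 0.19 1130 [ 3.72351e+02 -2.40420e+02  4.24000e-01  6.90000e-02] [ 380.31 -237.84] rms 4.2 q z 193.2 222.0
g_top 0.19 43 [ 3.77152e+02 -2.39919e+02  9.00000e-03  6.00000e-03] [ 377.23 -239.87] rms 0.4 q z 197.9 221.7
g_side 0.19 236 [ 3.76547e+02 -2.38391e+02 -1.70000e-02 -5.10000e-02] [ 376.39 -238.72] rms 3.67 q z 190.1 222.0
g_side 0.157 45 [ 3.78145e+02 -2.35942e+02  2.10000e-02  4.50000e-02] [ 377.39 -237.46] rms 1.54 q z 157.0 175.1
```

Run:
```python
from h import *
for f,(u0,u1,v0,v1) in (("a_top",(112,144,172,204)),("e_top",(112,144,172,204)),("g_top",(112,144,172,204)),("a_side",None or (222,262,255,300)),("g_side",(222,262,255,300))):
    g=dict(np.load(f"pics/{f}.npz"));gr=cv2.cvtColor(g["color"],cv2.COLOR_BGR2GRAY)[v0:v1,u0:u1]
    k=10;b=cv2.resize(gr,None,fx=k,fy=k,interpolation=cv2.INTER_CUBIC)
    uv=proj(g,[[.518,.2102,.118]])[0]
    out=[]
    for th in (70,85,100):
        m=(b<th).astype(np.uint8)
        n,l,st,ce=cv2.connectedComponentsWithStats(m)
        i=min(range(1,n),key=lambda i:np.hypot(*(ce[i]/k+[u0,v0]-uv))+(99 if st[i,4]<1500 else 0))
        cs,_=cv2.findContours((l==i).astype(np.uint8),cv2.RETR_EXTERNAL,cv2.CHAIN_APPROX_NONE)
        c=max(cs,key=cv2.contourArea)[:,0]
        p=ray(g,(c+.5)/k-.5+[u0,v0],.118)[:,:2]*1000
        # robust circle r~10.75 
        r=least_squares(lambda x:np.hypot(p[:,0]-x[0],p[:,1]-x[1])-x[2],[518,210,10.7],loss="cauchy",f_scale=.3).x
        d=p-r[:2];rr=np.hypot(*d.T);s=rr>r[2]+1.5
        a=np.degrees(np.arctan2(*(d[s].mean(0)[::-1]))) if s.any() else None
        print(f,th,np.round(r,2),"key",a,"max r",rr.max().round(1),s.sum())
    cv2.imwrite(f"pics/h_{f}.png",cv2.resize(g["color"][v0:v1,u0:u1],None,fx=14,fy=14,interpolation=cv2.INTER_NEAREST))
```

```text
a_top 70 [518.15 211.71   9.76] key -17.509687366482908 max r 15.6 63
a_top 85 [518.18 211.57  10.26] key -16.33578579258919 max r 16.0 65
a_top 100 [518.22 211.46  10.77] key -16.023963290198214 max r 16.3 66
e_top 70 [518.19 211.7    9.65] key -17.263887388311822 max r 15.2 62
e_top 85 [518.2  211.6   10.14] key -16.85118542237106 max r 15.7 65
e_top 100 [518.24 211.48  10.65] key -16.272788560706623 max r 16.1 65
g_top 70 [518.14 211.71   9.67] key -17.44787072064838 max r 15.4 63
g_top 85 [518.18 211.58  10.19] key -16.23000549735457 max r 15.8 65
g_top 100 [518.22 211.47  10.69] key -16.201292581072995 max r 16.1 67
a_side 70 [519.43 212.74   7.77] key -16.55247761312216 max r 12.4 38
a_side 85 [519.42 212.67   8.71] key -15.80786307180371 max r 13.5 44
a_side 100 [519.38 212.69   9.58] key -16.006019966877716 max r 14.6 49
g_side 70 [519.38 212.8    7.61] key -16.59863563391748 max r 12.2 37
g_side 85 [519.43 212.67   8.61] key -16.392650525326953 max r 13.4 43
g_side 100 [519.39 212.68   9.47] key -16.036386842603324 max r 14.6 49
```

View pics/h_g_side.png

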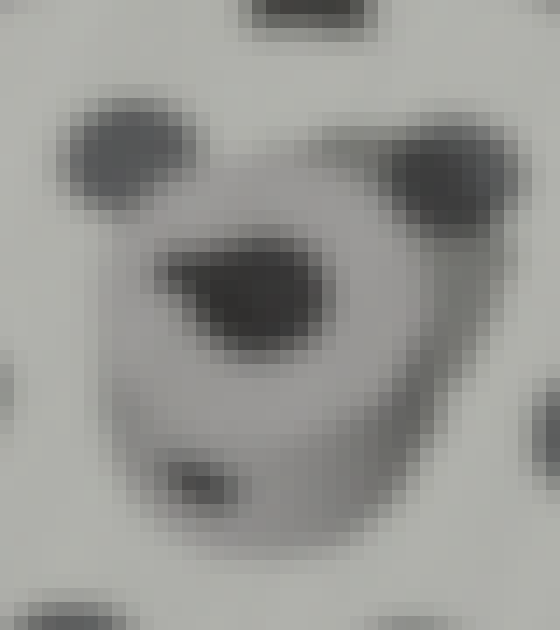

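Keyway at -16.2°; the adapter bar is at -17.1°, almost aligned. Hub centre is about (518.8, 211.8) mm. Transfer next.

```bash
python3 -c "
from h import *
go((.5206,.2113,.240),73.8)"
```

```text
t 7.9 pos [ 0.3782 -0.2385  0.2471] yang 72.93 q6 -15.2 F [ 0.5  0.5 -0.9] M [-0.04 -0.03 -0.06] w 0.0128
xyz [ -4.2 471.8   7.4] turn [ 0.04 -0.15 -0.87]
```

```bash
python3 -m creep '[{"xyz":[0,40,0],"turn":[0,0,0],"jaw":-1},{"xyz":[-1,85,0],"turn":[0,0,0],"jaw":-1},{"xyz":[-1,130,0],"turn":[0,0,0],"jaw":-1},{"xyz":[-2,175,0],"turn":[0,0,0],"jaw":-1},{"xyz":[-2,220,0],"turn":[0,0,0],"jaw":-1},{"xyz":[-2,265,0],"turn":[0,0,0],"jaw":-1},{"xyz":[-3,310,0],"turn":[0,0,0],"jaw":-1},{"xyz":[-3,355,0],"turn":[0,0,-0.4],"jaw":-1},{"xyz":[-4,400,0],"turn":[0,0,-0.9],"jaw":-1},{"xyz":[-4.2,440,0],"turn":[0,0,-0.9],"jaw":-1},{"xyz":[-4.2,465,4],"turn":[0,0,-0.9],"jaw":-1},{"xyz":[-4.2,471.8,7.4],"turn":[0,0,-0.9],"jaw":-1},{"xyz":[-4.2,471.8,7.4],"turn":[0,0,-0.9],"jaw":-1},{"xyz":[-4.2,471.8,7.4],"turn":[0,0,-0.9],"jaw":-1},{"xyz":[-4.2,471.8,7.4],"turn":[0,0,-0.9],"jaw":-1},{"xyz":[-4.2,471.8,7.4],"turn":[0,0,-0.9],"jaw":-1},{"xyz":[-4.2,471.8,7.4],"turn":[0,0,-0.9],"jaw":-1}]'
python3 - <<'E'
from h import *
from cell import *
go((.5206,.2113,.226),73.8)
for n in("side","wrist"):
  g=get_image(n);np.savez("pics/i_%s.npz"%n,**g);cv2.imwrite("pics/i_%s.png"%n,g["color"])
  if n=="side": cv2.imwrite("pics/i_sidec.png",cv2.resize(g["color"][210:310,190:290],None,fx=6,fy=6,interpolation=cv2.INTER_CUBIC))
E
```

```text
t: 9.6
eef_pos: [0.5214, 0.21, 0.2415]
tcp_rot: [[-0.96, 0.28, 0.001], [0.28, 0.96, 0.0], [-0.001, 0.0, -1.0]]
contact_force: [-0.1, 0.0, -1.6]
gripper_width: 0.0125
t 9.6 pos [0.5214 0.21   0.2415] yang 73.75 q6 38.2 F [-0.1  0.  -1.6] M [-0.04  0.01  0.02] w 0.0125
xyz [ 1.1  1.  15.5] turn [ 0.02  0.03 -0.05]
```

View pics/i_sidec.png

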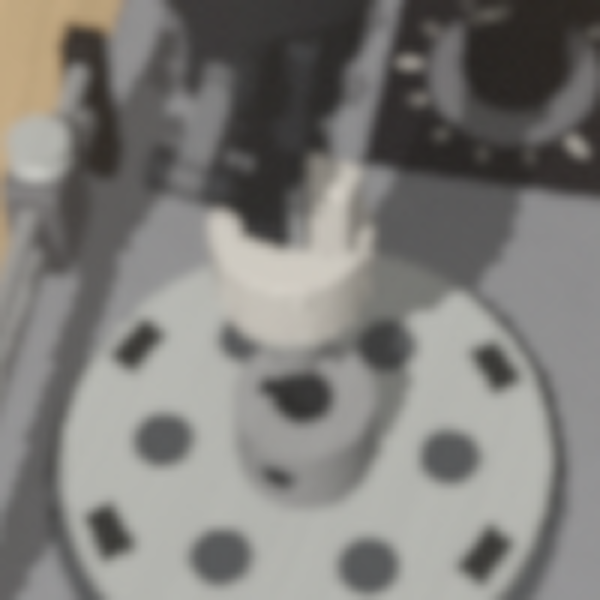

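View pics/i_wrist.png

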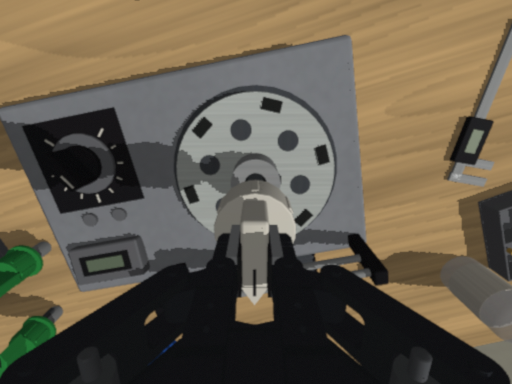

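Run:
```python
from h import *
g=dict(np.load("pics/i_side.npz"));P=cloud(g);c=g["color"].astype(int)
print(proj(g,[[.5196,.2105,.197],[.5196,.2105,.2],[.5188,.2118,.100],[.5198,.2118,.100],[.5188,.2128,.1]]).round(2))
def fit(m,R,x0):
    q=P[m]*1000
    r=least_squares(lambda p:np.hypot(q[:,0]-p[0],q[:,1]-p[1])-R,x0,loss="soft_l1",f_scale=.5)
    print(len(q),r.x.round(2),"med|res|",np.median(abs(r.fun)).round(2))
near=lambda r:np.hypot(P[...,0]-.519,P[...,1]-.212)<r
fit(near(.03)&(P[...,2]>.183)&(P[...,2]<.212)&(c.min(-1)>120),25.5,[519,211])
fit(near(.03)&(P[...,2]>.092)&(P[...,2]<.112),24,[519,211])
fit(near(.013)&(P[...,2]>.145)&(P[...,2]<.175),10,[519,211])
# horizontal edges (subpixel) of drum and hub in the grey image
gr=cv2.cvtColor(g["color"],cv2.COLOR_BGR2GRAY).astype(float)
for v in (254,256,258,260): 
    r=gr[v,215:265];print(v,r.astype(int).tolist())
for v in (280,283,286): 
    r=gr[v,215:265];print(v,r.astype(int).tolist())
```

```text
[[238.8  252.58]
 [238.75 251.68]
 [240.6  279.94]
 [240.12 279.91]
 [240.54 280.37]]
193 [520.19 210.6 ] med|res| 0.62
174 [518.89 213.18] med|res| 1.17
32 [520.35 210.88] med|res| 0.42
254 [144, 144, 145, 145, 145, 146, 149, 154, 160, 164, 169, 180, 194, 200, 202, 202, 202, 202, 202, 202, 202, 203, 202, 202, 202, 202, 202, 202, 202, 202, 201, 200, 194, 183, 164, 146, 133, 123, 119, 119, 118, 117, 114, 112, 108, 103, 100, 95, 94, 93]
256 [145, 146, 150, 154, 161, 168, 174, 178, 179, 179, 176, 177, 185, 190, 196, 201, 202, 204, 203, 203, 202, 202, 202, 202, 202, 202, 202, 202, 201, 199, 193, 184, 170, 155, 145, 139, 132, 124, 119, 120, 119, 120, 120, 119, 119, 118, 116, 113, 109, 103]
258 [155, 162, 170, 178, 181, 182, 182, 182, 182, 181, 181, 182, 186, 188, 188, 191, 195, 197, 199, 201, 204, 205, 204, 203, 203, 200, 194, 190, 185, 179, 172, 163, 155, 148, 140, 135, 131, 124, 119, 120, 120, 120, 119, 119, 119, 118, 119, 119, 123, 129]
260 [176, 180, 182, 183, 183, 182, 182, 182, 182, 183, 183, 185, 187, 187, 187, 189, 191, 192, 192, 193, 193, 193, 192, 193, 194, 188, 180, 177, 175, 1
[... 153 characters left out ...]
1, 180, 180, 179, 172, 160, 156, 157, 156, 155, 155, 154, 149, 139, 126, 115, 112, 118, 127, 140, 149, 154, 155, 156, 156, 153, 143, 124, 113, 116, 126, 145, 166, 178, 180, 180, 180, 178, 174, 171, 171]
283 [89, 89, 90, 90, 90, 97, 119, 151, 172, 179, 180, 181, 178, 171, 155, 143, 143, 148, 152, 155, 155, 156, 156, 156, 157, 156, 157, 158, 158, 157, 156, 152, 149, 141, 127, 111, 102, 112, 140, 165, 177, 181, 181, 178, 171, 151, 122, 101, 94, 93]
286 [108, 100, 101, 108, 121, 140, 161, 175, 179, 181, 180, 180, 179, 176, 165, 149, 140, 140, 140, 142, 144, 147, 149, 151, 152, 152, 151, 149, 145, 140, 135, 129, 123, 118, 111, 107, 116, 142, 165, 177, 181, 181, 180, 176, 160, 124, 96, 89, 89, 89]
```

```bash
python3 -m creep '[{"xyz":[0,0.4,10],"turn":[0,0,0],"jaw":-1},{"xyz":[0,0.4,14],"turn":[0,0,0],"jaw":-1},{"xyz":[0,0.4,18],"turn":[0,0,0],"jaw":-1},{"xyz":[0,0.4,20],"turn":[0,0,0],"jaw":-1},{"xyz":[0,0.4,22],"turn":[0,0,0],"jaw":-1},{"xyz":[0,0.4,24],"turn":[0,0,0],"jaw":-1},{"xyz":[0,0.4,25],"turn":[0,0,0],"jaw":-1},{"xyz":[0,0.4,26],"turn":[0,0,0],"jaw":-1},{"xyz":[0,0.4,26],"turn":[0,0,0],"jaw":-1},{"xyz":[0,0.4,26],"turn":[0,0,0],"jaw":-1},{"xyz":[0,0.4,26],"turn":[0,0,0],"jaw":-1},{"xyz":[0,0.4,26],"turn":[0,0,0],"jaw":-1}]'
python3 -c "
from h import *
go((.5206,.2113,.2036),73.8)"
```

```text
t: 10.9
eef_pos: [0.5214, 0.2113, 0.2151]
tcp_rot: [[-0.96, 0.279, 0.0], [0.279, 0.96, 0.0], [-0.0, 0.0, -1.0]]
contact_force: [0.6, -0.3, -2.1]
gripper_width: 0.0127
t 10.9 pos [0.5214 0.2113 0.2151] yang 73.83 q6 38.2 F [ 0.6 -0.3 -2.1] M [-0.02 -0.01 -0.  ] w 0.0127
xyz [ 0.8 -0.2 11.5] turn [0.01 0.01 0.03]
```

Tip 2.5 mm below the hub face with no contact force. Continue gently.

```bash
python3 -m creep '[{"xyz":[0.4,0,1],"turn":[0,0,0],"jaw":-1},{"xyz":[0.4,0,2],"turn":[0,0,0],"jaw":-1},{"xyz":[0.4,0,3],"turn":[0,0,0],"jaw":-1},{"xyz":[0.4,0,4],"turn":[0,0,0],"jaw":-1},{"xyz":[0.4,0,4],"turn":[0,0,0],"jaw":-1},{"xyz":[0.4,0,4],"turn":[0,0,0],"jaw":-1},{"xyz":[0.4,0,4],"turn":[0,0,0],"jaw":-1}]'
python3 -c "
from h import *
go((.5206,.2113,.2036),73.8)"
```

```text
t: 11.6
eef_pos: [0.521, 0.2114, 0.211]
tcp_rot: [[-0.96, 0.278, -0.0], [0.278, 0.96, -0.0], [0.0, -0.0, -1.0]]
contact_force: [1.0, 0.5, -1.7]
gripper_width: 0.0127
t 11.6 pos [0.521  0.2114 0.211 ] yang 73.83 q6 38.3 F [ 1.   0.5 -1.7] M [-0.02  0.03  0.01] w 0.0127
xyz [ 0.3 -0.2  7.4] turn [-0.01 -0.01  0.03]
```

```bash
python3 -m creep '[{"xyz":[0,0,1.5],"turn":[0,0,0],"jaw":-1},{"xyz":[0,0,3],"turn":[0,0,0],"jaw":-1},{"xyz":[0,0,4.5],"turn":[0,0,0],"jaw":-1},{"xyz":[0,0,6],"turn":[0,0,0],"jaw":-1},{"xyz":[0,0,6],"turn":[0,0,0],"jaw":-1},{"xyz":[0,0,6],"turn":[0,0,0],"jaw":-1},{"xyz":[0,0,6],"turn":[0,0,0],"jaw":-1}]'
python3 -c "
from h import *
go((.5206,.2113,.2036),73.8)"
```

```text
t: 12.3
eef_pos: [0.521, 0.2114, 0.205]
tcp_rot: [[-0.96, 0.278, -0.0], [0.278, 0.96, -0.0], [0.0, -0.0, -1.0]]
contact_force: [-0.3, 0.0, -2.1]
gripper_width: 0.0124
t 12.3 pos [0.521  0.2114 0.205 ] yang 73.83 q6 38.3 F [-0.3  0.  -2.1] M [-0.1   0.08  0.01] w 0.0124
xyz [ 0.3 -0.2  1.4] turn [-0.01 -0.01  0.03]
```

```bash
python3 -m creep '[{"xyz":[0,0,1],"turn":[0,0,0],"jaw":-1},{"xyz":[0,0,2],"turn":[0,0,0],"jaw":-1},{"xyz":[0,0,3],"turn":[0,0,0],"jaw":-1},{"xyz":[0,0,4],"turn":[0,0,0],"jaw":-1},{"xyz":[0,0,4],"turn":[0,0,0],"jaw":-1},{"xyz":[0,0,4],"turn":[0,0,0],"jaw":-1},{"xyz":[0,0,4],"turn":[0,0,0],"jaw":-1}]'
python3 -c "
from h import *
go((.5206,.2113,.1776),73.8)"
```

```text
t: 13.0
eef_pos: [0.521, 0.2114, 0.201]
tcp_rot: [[-0.96, 0.278, -0.0], [0.278, 0.96, -0.0], [0.0, -0.0, -1.0]]
contact_force: [-0.1, -0.1, -2.7]
gripper_width: 0.0123
t 13.0 pos [0.521  0.2114 0.201 ] yang 73.83 q6 38.3 F [-0.1 -0.1 -2.7] M [-0.11  0.13 -0.04] w 0.0123
xyz [ 0.4 -0.2 23.4] turn [-0.   -0.    0.03]
```

```bash
python3 -m creep '[{"xyz":[0,0,1.5],"turn":[0,0,0],"jaw":-1},{"xyz":[0,0,3],"turn":[0,0,0],"jaw":-1},{"xyz":[0,0,4.5],"turn":[0,0,0],"jaw":-1},{"xyz":[0,0,6],"turn":[0,0,0],"jaw":-1},{"xyz":[0,0,7.5],"turn":[0,0,0],"jaw":-1},{"xyz":[0,0,9],"turn":[0,0,0],"jaw":-1},{"xyz":[0,0,10.5],"turn":[0,0,0],"jaw":-1},{"xyz":[0,0,12],"turn":[0,0,0],"jaw":-1},{"xyz":[0,0,12],"turn":[0,0,0],"jaw":-1},{"xyz":[0,0,12],"turn":[0,0,0],"jaw":-1}]'
python3 -c "
from h import *
go((.5206,.2113,.1776),73.8)"
```

```text
t: 14.0
eef_pos: [0.521, 0.2114, 0.1889]
tcp_rot: [[-0.96, 0.278, -0.0], [0.278, 0.96, -0.0], [0.0, -0.0, -1.0]]
contact_force: [-0.8, -0.4, -2.8]
gripper_width: 0.0126
t 14.0 pos [0.521  0.2114 0.1889] yang 73.83 q6 38.3 F [-0.8 -0.4 -2.8] M [-0.02  0.11 -0.  ] w 0.0126
xyz [ 0.4 -0.2 11.3] turn [-0.   -0.01  0.03]
```

The key is 15 mm into the keyway, free of force. I'll raise the grip and press the ejector.

```bash
python3 -m creep '[{"xyz":[0,0,1],"turn":[0,0,0],"jaw":-1},{"xyz":[0,0,2.5],"turn":[0,0,0],"jaw":-1},{"xyz":[0,0,4],"turn":[0,0,0],"jaw":-1},{"xyz":[0,0,5.5],"turn":[0,0,0],"jaw":-1},{"xyz":[0,0,7],"turn":[0,0,0],"jaw":-1},{"xyz":[0,0,8],"turn":[0,0,0],"jaw":-1},{"xyz":[0,0,9],"turn":[0,0,0],"jaw":-1},{"xyz":[0,0,9],"turn":[0,0,0],"jaw":-1},{"xyz":[0,0,9],"turn":[0,0,0],"jaw":-1}]' 110
python3 -c "
from h import *
go((.5206,.2113,.1776),73.8)"
```

```text
t: 14.9
eef_pos: [0.5211, 0.2114, 0.1813]
tcp_rot: [[-0.96, 0.278, 0.001], [0.278, 0.96, 0.0], [-0.001, 0.001, -1.0]]
contact_force: [-2.7, -1.1, 7.1]
gripper_width: 0.012
t 14.9 pos [0.5211 0.2114 0.1813] yang 73.83 q6 38.3 F [-2.7 -1.1  7.1] M [-0.35  0.82  0.05] w 0.012
xyz [ 0.5 -0.3  3.7] turn [0.05 0.06 0.03]
```

```bash
python3 -m creep '[{"xyz":[0,0,1],"turn":[0,0,0],"jaw":-1},{"xyz":[0,0,2],"turn":[0,0,0],"jaw":-1},{"xyz":[0,0,3],"turn":[0,0,0],"jaw":-1},{"xyz":[0,0,3],"turn":[0,0,0],"jaw":-1},{"xyz":[0,0,3],"turn":[0,0,0],"jaw":-1},{"xyz":[0,0,3],"turn":[0,0,0],"jaw":-1}]'
python3 -c "
from h import *
go((.5206,.2113,.1776),73.8)"
```

```text
t: 15.5
eef_pos: [0.5212, 0.2114, 0.1786]
tcp_rot: [[-0.96, 0.278, 0.002], [0.278, 0.96, 0.001], [-0.001, 0.001, -1.0]]
contact_force: [-3.0, -1.6, 8.0]
gripper_width: 0.0122
t 15.5 pos [0.5212 0.2114 0.1786] yang 73.83 q6 38.3 F [-3.  -1.6  8. ] M [-0.41  0.96  0.02] w 0.0122
xyz [ 0.5 -0.2  1. ] turn [0.05 0.08 0.03]
```

```bash
python3 -m creep '[{"xyz":[0,0,1],"turn":[0,0,0],"jaw":-1},{"xyz":[0,0,2],"turn":[0,0,0],"jaw":-1},{"xyz":[0,0,2],"turn":[0,0,0],"jaw":-1},{"xyz":[0,0,2],"turn":[0,0,0],"jaw":-1},{"xyz":[0,0,2],"turn":[0,0,0],"jaw":-1}]'
python3 -c "
from h import *
go((.5206,.2113,.1776),73.8)"
```

```text
t: 16.0
eef_pos: [0.5212, 0.2114, 0.1778]
tcp_rot: [[-0.96, 0.279, 0.003], [0.279, 0.96, 0.001], [-0.002, 0.002, -1.0]]
contact_force: [-4.8, -1.6, 12.8]
gripper_width: 0.0121
t 16.0 pos [0.5212 0.2114 0.1778] yang 73.83 q6 38.3 F [-4.8 -1.6 12.8] M [-0.63  1.39 -0.02] w 0.0121
xyz [ 0.6 -0.3  0.2] turn [0.09 0.12 0.03]
```

```bash
python3 -m creep '[{"xyz":[0,0,1],"turn":[0,0,0],"jaw":-1},{"xyz":[0,0,2],"turn":[0,0,0],"jaw":-1},{"xyz":[0,0,2],"turn":[0,0,0],"jaw":-1},{"xyz":[0,0,2],"turn":[0,0,0],"jaw":-1},{"xyz":[0,0,2],"turn":[0,0,0],"jaw":-1},{"xyz":[0,0,2],"turn":[0,0,0],"jaw":-1}]'
python3 - <<'E'
from h import *
from cell import *
go((.5206,.2113,.1776),73.8)
for n in("side","wrist"):
  g=get_image(n);np.savez("pics/j_%s.npz"%n,**g);cv2.imwrite("pics/j_%s.png"%n,g["color"])
  if n=="side":
    cv2.imwrite("pics/j_sidec.png",cv2.resize(g["color"][220:320,190:290],None,fx=6,fy=6,interpolation=cv2.INTER_CUBIC))
    P=cloud(g);c=g["color"].astype(int)
    m=(np.hypot(P[...,0]-.519,P[...,1]-.212)<.035)&(c.min(-1)>185)&(P[...,2]>.1)
    print(m.sum(),np.nanmin(P[m][:,2]),np.nanpercentile(P[m][:,2],[5,50,95]))
E
```

```text
t: 16.6
eef_pos: [0.5212, 0.2115, 0.1777]
tcp_rot: [[-0.96, 0.279, 0.004], [0.279, 0.96, 0.002], [-0.003, 0.003, -1.0]]
contact_force: [-7.6, -2.8, 22.7]
gripper_width: 0.0122
t 16.6 pos [0.5212 0.2115 0.1777] yang 73.83 q6 38.3 F [-7.6 -2.8 22.7] M [-0.98  2.12 -0.07] w 0.0122
xyz [ 0.6 -0.4  0.1] turn [0.15 0.2  0.03]
649 0.14694035000765848 [0.15143084 0.60062824 0.61537651]
```

View pics/j_sidec.png

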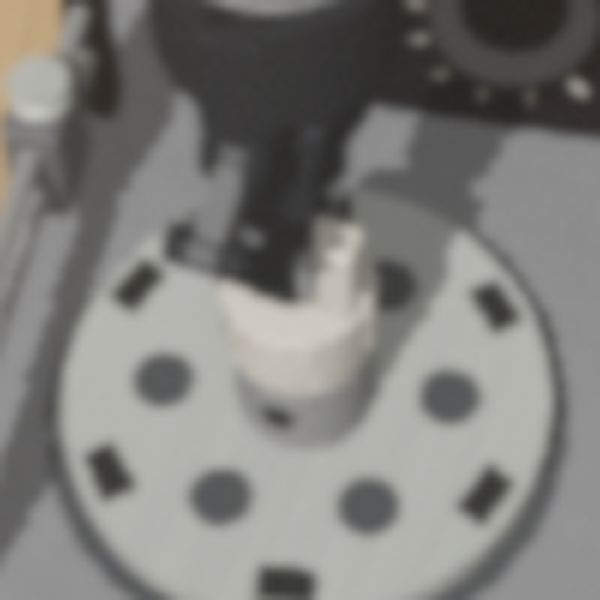

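View pics/j_wrist.png

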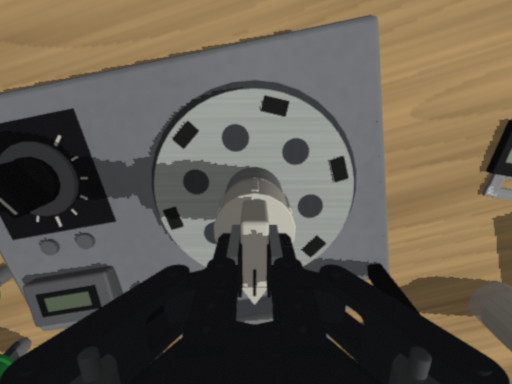

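Flange seated on the collar at (305,385) in the side crop. TCP z stopped at 177.7 mm against the predicted 177.6 while the force rose to 23 N, so this is a hard stop. I'll hold to check stability, then take a last view.

```bash
python3 -m creep '[{"xyz":[0,0,0],"turn":[0,0,0],"jaw":-1},{"xyz":[0,0,0],"turn":[0,0,0],"jaw":-1},{"xyz":[0,0,0],"turn":[0,0,0],"jaw":-1},{"xyz":[0,0,0],"turn":[0,0,0],"jaw":-1},{"xyz":[0,0,0],"turn":[0,0,0],"jaw":-1},{"xyz":[0,0,0],"turn":[0,0,0],"jaw":-1},{"xyz":[0,0,0],"turn":[0,0,0],"jaw":-1},{"xyz":[0,0,0],"turn":[0,0,0],"jaw":-1}]'
python3 - <<'E'
from h import *
from cell import *
go((.5206,.2113,.1776),73.8)
g=get_image("top");cv2.imwrite("pics/k_top.png",cv2.resize(g["color"][120:280,70:390],None,fx=2.4,fy=2.4,interpolation=cv2.INTER_CUBIC))
D=cloud(g)[188:248,188:248];m=(D[...,2]>.095)&(D[...,2]<.125);q=D[m];print(m.sum(),cv2.minAreaRect((q[:,:2]*1000).astype(np.float32)) if m.any() else 0)
E
```

```text
t: 17.5
eef_pos: [0.5212, 0.2115, 0.1777]
tcp_rot: [[-0.96, 0.279, 0.004], [0.279, 0.96, 0.002], [-0.003, 0.003, -1.0]]
contact_force: [-8.8, -3.9, 22.6]
gripper_width: 0.0121
t 17.5 pos [0.5212 0.2115 0.1777] yang 73.83 q6 38.3 F [-8.8 -3.9 22.6] M [-0.96  2.12 -0.06] w 0.0121
xyz [ 0.6 -0.4  0.1] turn [0.15 0.2  0.03]
149 ((455.7701721191406, 30.87858772277832), (41.5308837890625, 14.00223159790039), 21.393922805786133)
```

View pics/k_top.png

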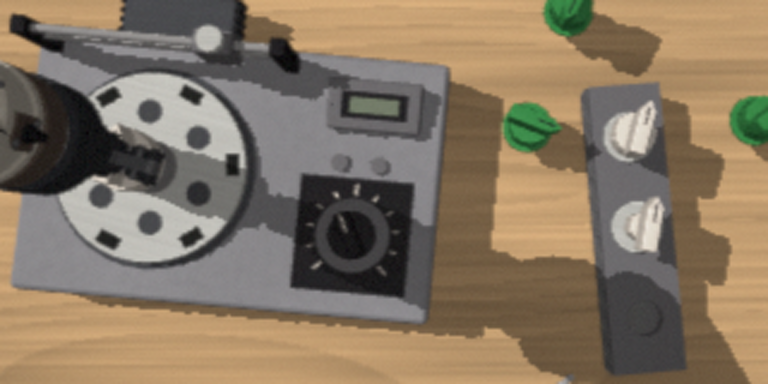

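The top view shows the dial pointer still at mark 4, the other two adapters in the rack at (630,133) and (637,225), and the wide hole empty at (645,318). The press is steady at 22.6 N, so I'm handing in.

```bash
python3 -c "
from cell import finish_job
print(finish_job())"
```

```text
the job is handed in; nothing more can be done
None
```

The dial is at mark 4 and the wide adapter is plugged into the drive hub, pressed home and still gripped. I handed the job in at about 17.5 s of the 64 s limit; no verdict was reported.

- **Dial:** turned from about mark 8.3 to mark 4. The bar read 21.7° after the turn and 21.4° at the end, against a target of 21.6°.
- **Adapter:** the key went into the keyway without resistance after a turn of only about 1°. The adapter stopped hard at a TCP height of 177.7 mm, where 177.6 mm was predicted for home.
- **Hold:** at hand-in the push was a steady 22.6 N, against 10 N of spring at home. The grip was set to 110 N and the tool was within 0.3° of upright.
- **Rack:** the last top view shows the mid and slim adapters still in place.

Two checks did not agree cleanly:

- **Hub centre:** the top and side cameras disagreed on it by about 1.2 mm in each direction. I aimed between the two, and the shaft went in without contact.
- **Side load:** about 9 N of sideways force remains on the tool at the final press.

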